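Feed three bushes through the gate into the slot

TASK

Load the feeder board: with the fingertips, push the three plain round bushes one after another over the board and through the narrow gap in its fence, until all three stand in single file wholly inside the slot behind the gap. Only slide them, never lift one or knock it over. Leave the hexagon nut on the board and the flanged ring, the spigot and the pliers beside it where they are.

Things in the scene. Friction and masses are not known exactly. Their poses are not given: they have to be found in the camera images.
- feeder_board: (all sizes in mm) grey plate fixed to the bench, 252 x 220 x 8, spanning x -155 to 97, y +-110. Flat staging area from x -149 to 0 (4 high rim round it), then a fence, then a slot leading along +x. Fence, rails and stop rise 6 above it, so a fingertip passes over them and still pushes a bush's upper part. Origin: on the bench under the gate's middle; x points from staging area into the slot, z up.
- gate (a point): middle of the gate, on the plate's top surface (8 mm above the bench); axes as the board's: x into the slot, z up. The gate is a 26 mm wide gap with rounded lips in a straight steel fence along y, 6 mm high, 12 mm thick, centred on x = 0
- slot_end (a point): foot of the end stop's face, on the plate's top, on the slot's centre line, 80 mm along +x from the gate. The slot is 26 mm wide between two rails 6 mm high and 12 mm thick and has room for three bushes in a row
- bush_a: plain round bush, a short brass cylinder with a hole through it, standing on end on the board: diameter 22 mm, height 17 mm, about 30 g. Origin: centre of its underside, z up; its yaw means nothing.
- bush_b: plain round bush, a short steel cylinder with a hole through it, standing on end on the board: diameter 22 mm, height 17 mm, about 30 g. Origin: centre of its underside, z up; its yaw means nothing.
- bush_c: plain round bush, a short brass cylinder with a hole through it, standing on end on the board: diameter 22 mm, height 17 mm, about 30 g. Origin: centre of its underside, z up; its yaw means nothing.
- nut: loose hexagon nut, 24 x 28 mm and 13 mm high, lying flat on the staging area; not to be fed. It and the three bushes stand in a fan about 120 mm from the gate, about 52 mm apart, which one is where varies. Origin: centre of its underside.
- flange: bystander on the bench left of the board: flanged ring, diameter 62 mm, height 19 mm. Origin: centre of its underside.
- spigot: bystander on the bench left of the board: turned spigot, diameter 46 mm, height 40 mm. Origin: centre of its underside.
- pliers: bystander on the bench right of the board: pliers, 60 x 139 mm, 14 mm high. Origin: centre of the underside.

How it is judged:
On the way, in this order (a step that is already met when the one before it is completed fails the run):
1. one bush is wholly inside the slot (((x of bush_a in the frame of gate between 0.014 and 0.075 m and y of bush_a in the frame of gate between -0.006 and 0.006 m and z of bush_a in the frame of gate below 0.004 m) or (x of bush_b in the frame of gate between 0.014 and 0.075 m and y of bush_b in the frame of gate between -0.006 and 0.006 m and z of bush_b in the frame of gate below 0.004 m) or (x of bush_c in the frame of gate between 0.014 and 0.075 m and y of bush_c in the frame of gate between -0.006 and 0.006 m and z of bush_c in the frame of gate below 0.004 m))), for 0.1 s.
2. two bushes are wholly inside the slot ((((x of bush_a in the frame of gate between 0.014 and 0.075 m and y of bush_a in the frame of gate between -0.006 and 0.006 m and z of bush_a in the frame of gate below 0.004 m) and (x of bush_b in the frame of gate between 0.014 and 0.075 m and y of bush_b in the frame of gate between -0.006 and 0.006 m and z of bush_b in the frame of gate below 0.004 m)) or ((x of bush_a in the frame of gate between 0.014 and 0.075 m and y of bush_a in the frame of gate between -0.006 and 0.006 m and z of bush_a in the frame of gate below 0.004 m) and (x of bush_c in the frame of gate between 0.014 and 0.075 m and y of bush_c in the frame of gate between -0.006 and 0.006 m and z of bush_c in the frame of gate below 0.004 m)) or ((x of bush_b in the frame of gate between 0.014 and 0.075 m and y of bush_b in the frame of gate between -0.006 and 0.006 m and z of bush_b in the frame of gate below 0.004 m) and (x of bush_c in the frame of gate between 0.014 and 0.075 m and y of bush_c in the frame of gate between -0.006 and 0.006 m and z of bush_c in the frame of gate below 0.004 m)))), for 0.1 s.
At the end, for the whole second after the job is handed in: All three bushes stand upright (within 0.1 rad) and still in the slot, each centre at least 14 mm past the gate point and within 6 mm of the slot's centre line; the nut is within 20 mm of where it was, the flanged ring, spigot and pliers within 30 mm (x of bush_a in the frame of gate between 0.014 and 0.075 m and y of bush_a in the frame of gate between -0.006 and 0.006 m and z of each of bush_a, bush_b, bush_c in the frame of gate below 0.004 m and x of bush_b in the frame of gate between 0.014 and 0.075 m and y of bush_b in the frame of gate between -0.006 and 0.006 m and x of bush_c in the frame of gate between 0.014 and 0.075 m and y of bush_c in the frame of gate between -0.006 and 0.006 m and angle between each of bush_a, bush_b, bush_c's own z axis and vertical below 0.1 rad and linear speed of each of bush_a, bush_b, bush_c below 0.01 m/s and distance of nut from where it was at the start of the episode below 0.02 m and distance of each of flange, spigot, pliers from where it was at the start of the episode below 0.03 m); the robot touches nothing.
It fails at once if a bush is lifted more than 6 mm off the board (z of any of bush_a, bush_b, bush_c in the frame of gate above 0.006 m).
It fails at once if a bush is knocked over (angle between any of bush_a, bush_b, bush_c's own z axis and vertical above 0.5 rad).
It fails at once if the nut is moved more than 20 mm (distance of nut from where it was at the start of the episode above 0.02 m).
It fails at once if the flanged ring, the spigot or the pliers is moved more than 30 mm (distance of any of flange, spigot, pliers from where it was at the start of the episode above 0.03 m).
It also fails if it takes over 58 s, if anything falls off the work surface, if the arm or the gripper's body presses on something with over 40 N, if the wrist force passes 120 N, or if a joint passes its speed limit or range.

ROBOT

A 6-joint arm with a two-finger parallel gripper is mounted at the origin on a cart in front of the work surface, level with it; the furniture and walls round the work are solid. World frame = base frame: x ahead of the robot, y to its left, z up, the work surface at z = 0. Lengths are in m, angles in rad, forces in N, time in s.
With the tool pointing down it reaches from about 0.375 to 0.975 m from the base axis. Payload 3.8 kg.
Tool frame: the origin (TCP) lies midway between the tips of the shut fingers; the grasp point (between the pads) lies 19 mm behind it; x points along the fingers, z is the direction in which the jaws open and shut, and the axes are right-handed (so a half turn about x gives the same grasp; the last joint's range is limited). The gripper opens to 85 mm and grips with 20 to 120 N. Pads are 22 mm wide; open, the fingers measure 114 mm over their backs; the gripper's body (76 mm by 85 mm) begins 54 mm behind the grasp point. The pads swing forward as they close: fully open they stand 13 mm farther back than shut.
Start: joints at [1.15, 0.264, 1.604, -0, 1.274, -0.037], TCP at [0.253, 0.626, 0.231] pointing down, gripper open.
Joint ranges: [-2.63, 2.63], [-0.94, 2.18], [0.31, 2.57], [-1.31, 4.45], [0, 2.66], [-2.55, 2.55]. Speed limits (rad/s): [2.57, 2.57, 3.14, 3.14, 3.14, 3.14].

INTERFACE

Orientations are given as a rotation vector (axis times angle).
In Python, from workcell import * gives the robot as it stands. The module is installed in compiled form; this text tells all that it offers.
- The arm moves only by the tool carry_out, never from a script. Its arguments are lists of equal length, an entry for each row: "offset": the shift along the tool's x, y, z in cm, a list of three; "delta_rot": the turn, a rotation vector about the tool's x, y, z in degrees, a list of three. A call has exactly 5 rows; each row shifts and turns the commanded pose from where the row before left it, along the tool's axes as they then stand; what a row does not reach is not made up. A row lasts 1/12 s, in which the tool goes at most 41.7 mm and 7.16 degrees, less where a joint would pass 70% of its speed; a pose out of reach is approached as far as the arm can. A call is refused whole if a number of a shift passes 4.17 or a number of a turn 7.16, either way. A call with a gripper value outside its range is refused whole. "fingers" is the opening, from -1 (shut) to 1 (fully open), set as the call begins (left out, the last holds). The fingers move at their own pace and stop on an object; "newtons" is the grip in N (left out, the last holds). Time passes only in rows, so rows that do not move let the fingers close, or fill a call up. It gives the time, the measured TCP pose, the force and the opening at its end, in the units of the state.
- read_state(): the state, without advancing time (a new reading comes with each control period).
- read_camera(name): name is "side" or "top"; returns (picture, depth): 384x512x3 uint8, red, green, blue; 384x512 float32, m along the optical axis (not along the pixel's ray), 0 where there is no reading.
- get_calibration(name): a dict with "fx", "fy", "cx", "cy" (pixels), "distortion" ([k1, k2, p1, p2, k3] as OpenCV has them; the pictures are not rectified), "R" (3x3) and "t" (3): a world point X has camera coordinates R X + t. Camera axes: x right, y down, z forward; pixel columns grow to the right and rows downward; lengths in m; the calibration is good to about 2 mm. A picture is of the moment at which its call begins. get_calibration takes no time and is no camera call.
- finish_job(): hands the job in, once; it reports no verdict.
The state is a dict: "time": time; "q": joint angles; "joint_vel": joint speeds; "joint_torque": joint torques, N m; "tool_pos": TCP position; "tcp_rot": TCP orientation; "wrist_force": force on the tool from outside, world axes, zero at the start; "torque": the same for the moment, N m; "width": opening from 0.0 (shut) to 1.0 (fully open).
Only numpy, scipy, OpenCV 4.12 (cv2) and the standard library are available. Lean on these libraries where they do the work, as an engineer would, in place of code of your own. Each camera call takes 0.05 s, during which the arm holds its last target. There are 200 camera calls.

## Working session

There is one attempt and no reset: what is moved stays moved. The work goes in short steps, Python scripts to look and compute and a tool call to move; the robot and the scene stay as the last step left them, time stands still between calls to the robot, and variables do not carry over. Pictures are saved under pics/ and viewed, about 8 in all and at most 12, crops included, and the job is handed in when it is done.

Besides the shell and the picture viewer there is one more tool, called after "Request:" as name(argument=value, ...), one argument or row to a line, values as JSON. carry_out: Moves the arm, as the interface text tells. Its arguments: {"type":"object","properties":{"offset":{"type":"array"},"delta_rot":{"type":"array"},"fingers":{"type":"number"},"newtons":{"type":"number"}},"required":["offset","delta_rot"]}

```bash
ls; mkdir -p pics
cat > a.py <<'E'
from workcell import *
import cv2, numpy as np
s=read_state(); print({k:np.round(v,3) for k,v in s.items()})
for n in ("top","side"):
    p,d=read_camera(n); c=get_calibration(n); 
    print(n,{k:np.round(v,3).tolist() for k,v in c.items()}, "cam pos",np.round(-np.array(c["R"]).T@np.array(c["t"]),3))
    np.savez(f"{n}0.npz",p=p,d=d)
    cv2.imwrite(f"pics/{n}0.png",p[:,:,::-1])
E
python3 a.py
```

```text
pics
{'time': np.float64(0.0), 'q': array([ 1.15 ,  0.265,  1.605, -0.   ,  1.274, -0.037]), 'joint_vel': array([ 0.002, -0.   , -0.001, -0.   , -0.003, -0.002]), 'joint_torque': array([ 0.0000e+00, -5.1509e+01, -3.6732e+01,  0.0000e+00,  1.3000e-02,
       -0.0000e+00]), 'tool_pos': array([0.252, 0.625, 0.23 ]), 'tcp_rot': array([-0.923,  1.369,  0.921]), 'wrist_force': array([ 0.552, -0.53 ,  0.393]), 'torque': array([ 0.017, -0.041,  0.057]), 'width': np.float64(1.0)}
top {'fx': 348.769, 'fy': 348.769, 'cx': 257.211, 'cy': 187.805, 'distortion': [-0.006, 0.0, 0.0, 0.0, 0.0], 'R': [[-0.011, -1.0, 0.008], [-0.988, 0.009, -0.155], [0.155, -0.01, -0.988]], 't': [-0.163, 0.528, 0.944]} cam pos [ 0.373 -0.159  1.016]
side {'fx': 451.902, 'fy': 451.902, 'cx': 255.59, 'cy': 184.983, 'distortion': [0.006, 0.0, 0.0, 0.0, 0.0], 'R': [[0.953, -0.3, -0.026], [-0.171, -0.468, -0.867], [0.248, 0.831, -0.498]], 't': [-0.554, 0.031, 1.584]} cam pos [ 0.14  -1.469  0.801]
```

View pics/top0.png

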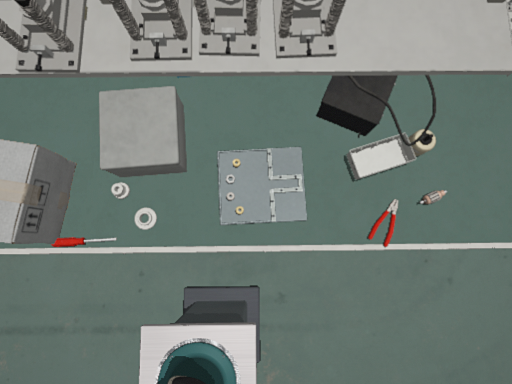

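View pics/side0.png

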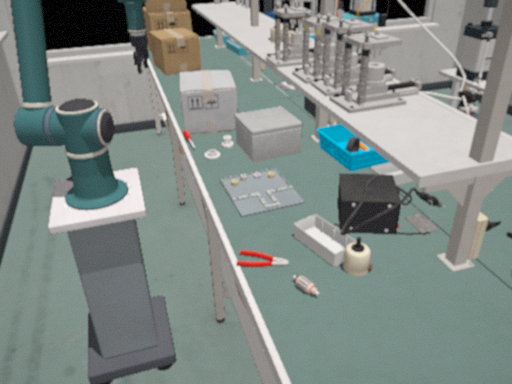

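The top view shows the board at about cols 219–306, rows 148–223, with the slot at about col 271–301, row 185. Its +x points image-right (−y world). There are two brass parts at (237,163) and (239,210), and two grey ones at (230,179) and (230,195). I'll zoom in on both views.

```bash
cat > h.py <<'E'
from workcell import *
import cv2, numpy as np
from scipy.spatial.transform import Rotation as Rot
def cal(n):
    c=get_calibration(n); K=np.array([[c["fx"],0,c["cx"]],[0,c["fy"],c["cy"]],[0,0,1]])
    return K,np.array(c["distortion"],float),np.array(c["R"]),np.array(c["t"])
def ray(n,uv):
    K,D,R,t=cal(n); q=cv2.undistortPoints(np.float64(uv).reshape(-1,1,2),K,D).reshape(-1,2)
    return -R.T@t,(R.T@np.c_[q,np.ones(len(q))].T).T
def onplane(n,uv,z):
    o,d=ray(n,uv); return o+d*((z-o[2])/d[:,2])[:,None]
def proj(n,X):
    K,D,R,t=cal(n); return cv2.projectPoints(np.float64(X).reshape(-1,1,3),cv2.Rodrigues(R)[0],t,K,D)[0].reshape(-1,2)
E
cat > b.py <<'E'
from h import *
T=np.load("top0.npz"); S=np.load("side0.npz")
a=cv2.resize(T["p"][142:230,212:312],None,fx=6,fy=6,interpolation=cv2.INTER_CUBIC)
b=cv2.resize(S["p"][164:216,216:306],None,fx=6,fy=6,interpolation=cv2.INTER_CUBIC)
cv2.imwrite("pics/ztop.png",a[:,:,::-1]);cv2.imwrite("pics/zside.png",b[:,:,::-1])
print(np.round(onplane("top",[[219,152],[302,148],[306,220],[221,223],[271,185],[301,185]],.008),3))
print(np.round(onplane("top",[[186,170],[185,87],[100,175],[270,76]],.0),3))
R0=Rot.from_rotvec(read_state()["tcp_rot"]).as_matrix(); print(R0.round(3))
d=T["d"]; 
for uv in [(140,110),(178,140),(260,60),(231,60),(350,110),(245,187)]:
    K,D,R,t=cal("top"); z=d[uv[1],uv[0]]; o,r=ray("top",[uv]); print(uv,(o+r[0]*z).round(3))
E
python3 b.py
```

```text
[[ 0.64  -0.057  0.008]
 [ 0.65  -0.304  0.008]
 [ 0.436 -0.309  0.008]
 [ 0.43  -0.064  0.008]
 [ 0.539 -0.21   0.008]
 [ 0.538 -0.298  0.008]]
[[ 0.588  0.042  0.   ]
 [ 0.849  0.05   0.   ]
 [ 0.575  0.295  0.   ]
 [ 0.884 -0.213  0.   ]]
[[-0.001 -0.927  0.374]
 [-0.002  0.374  0.927]
 [-1.     0.    -0.002]]
(140, 110) [0.721 0.139 0.138]
(178, 140) [0.642 0.039 0.127]
(260, 60) [ 0.766 -0.175  0.309]
(231, 60) [ 0.767 -0.112  0.307]
(350, 110) [ 0.726 -0.422  0.116]
(245, 187) [ 0.534 -0.133  0.008]
```

View pics/ztop.png

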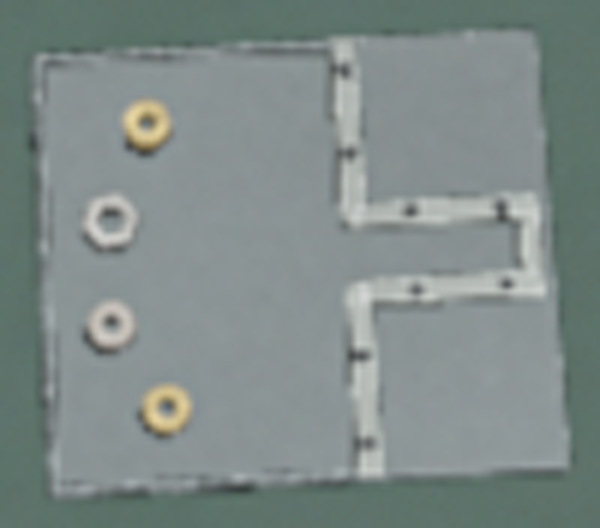

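View pics/zside.png

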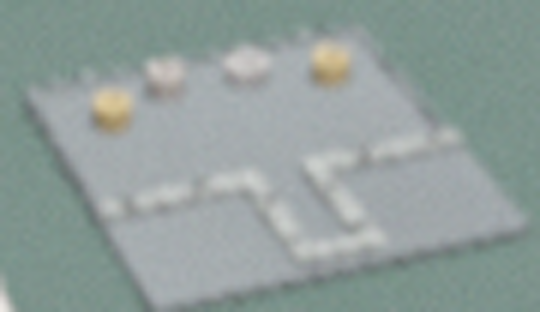

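Zoomed top crop: the brass bushes are at crop (147,124) and (166,408). The hexagon nut is at (110,221) and the steel round bush at (110,325). The gate gap is at about (352,255), with the slot running to (525,250). The side crop agrees: the nut is the flatter one at (247,66). Next I'll measure.

```bash
cat > c.py <<'E'
from h import *
T=np.load("top0.npz"); S=np.load("side0.npz")
def hsv(p): return cv2.cvtColor(p,cv2.COLOR_RGB2HSV).astype(int)
p=T["p"]; H=hsv(p); m=np.zeros(p.shape[:2],np.uint8)
w=(slice(142,230),slice(212,312))
print("board/bench hsv",H[190,255],H[160,212])
m[w]=(H[w][...,1]<H[160,212,1]*.5+H[190,255,1]*.5)|(H[w][...,2]>150)
cn=max(cv2.findContours(m,cv2.RETR_EXTERNAL,cv2.CHAIN_APPROX_NONE)[0],key=cv2.contourArea)
X=onplane("top",cn.reshape(-1,2),.008)[:,:2]
(c,sz,a)=cv2.minAreaRect(np.float32(X*1000)); print("rect",np.round(c,1),np.round(sz,1),a)
# edge line fits
box=cv2.boxPoints((c,sz,a)); print(box.round(1))
ctr=np.array(c); lines=[]
for ax in ([0,-1],[1,0]):
    pass
# bright fence mask
f=np.zeros_like(m); f[w]=(H[w][...,2]>190)&(H[w][...,1]<40); f[:, :262]=0
ys,xs=np.nonzero(f); F=onplane("top",np.c_[xs,ys],.014)[:,:2]*1000
best=[]
for yaw in np.radians(np.arange(-96,-84,.25)):   # 1D profile sharpness gives the yaw
    ex=np.array([np.cos(yaw),np.sin(yaw)]); ey=np.array([-ex[1],ex[0]])
    hx,_=np.histogram(F@ex,np.arange(-100,500,3.)) if 0 else np.histogram(F@ex,bins=np.arange((F@ex).min()-3,(F@ex).max()+6,3.)); best.append(((hx**2).sum(),np.degrees(yaw)))
print("sharp",sorted(best)[-3:])
np.save("F.npy",F); np.save("X.npy",X)
# objects
for n,wc in (("top",[(237,163),(230,179),(230,195),(239.5,210)]),("side",[(271.3,174.5),(257,175),(243.5,176.5),(234.7,182)])):
    P=np.load(n+"0.npz")["p"]; g=cv2.GaussianBlur(P,(0,0),.6).astype(int)
    out=[]
    for u,v in wc:
        y0,x0=int(v)-6,int(u)-7; q=g[y0:y0+14,x0:x0+15]; bg=np.median(q.reshape(-1,3),0)
        dd=np.abs(q-bg).sum(2); mk=(dd>60).astype(np.uint8)
        k=max(cv2.findContours(mk,cv2.RETR_EXTERNAL,cv2.CHAIN_APPROX_NONE)[0],key=cv2.contourArea)
        fm=cv2.drawContours(np.zeros_like(mk),[k],-1,1,-1); M=cv2.moments(fm,True); out.append((M["m10"]/M["m00"]+x0,M["m01"]/M["m00"]+y0)); print(n,np.round(out[-1],2),"area",M["m00"])
    np.save(n+"obj.npy",out)
A,B=np.load("topobj.npy"),np.load("sideobj.npy")
oa,da=ray("top",A); ob,db=ray("side",B)
for i in range(4):
    s=np.linalg.lstsq(np.c_[da[i],-db[i]],ob-oa,rcond=None)[0]; P,Q=oa+s[0]*da[i],ob+s[1]*db[i]
    print("tri",((P+Q)/2*1000).round(1),"gap",(np.linalg.norm(P-Q)*1000).round(1),"top on z16.5",(onplane("top",[A[i]],.0165)*1000).round(1))
E
python3 c.py
```

```text
board/bench hsv [ 93  19 147] [ 77  47 113]
rect [ 539.6 -180. ] [220.9 252.5] 2.694446563720703
[[ 423.3  -59.1]
 [ 435.1 -311.3]
 [ 655.8 -300.9]
 [ 644.   -48.7]]
sharp [(np.int64(664), np.float64(-86.25)), (np.int64(674), np.float64(-87.25)), (np.int64(680), np.float64(-86.5))]
top [235.86 162.89] area 56.0
top [229.72 178.66] area 65.0
top [229.54 196.1 ] area 52.0
top [238.93 210.05] area 55.0
side [270.13 174.78] area 23.0
side [256.02 170.05] area 42.0
side [242.02 171.21] area 47.0
side [233.76 182.41] area 29.0
tri [ 603.6 -107.2   17.3] gap 1.0 top on z16.5 [[ 604.4 -107.3   16.5]]
tri [554.4 -91.   37.4] gap 1.5 top on z16.5 [[557.5 -89.4  16.5]]
tri [502.9 -90.7  42.2] gap 0.0 top on z16.5 [[506.4 -88.9  16.5]]
tri [ 465.  -115.8   17.1] gap 1.3 top on z16.5 [[ 465.7 -115.9   16.5]]
```

```bash
cat > plan.py <<'E'
# usage: plan.py "bx by z heading step_mm" ...   (board mm, z world mm, heading deg) -> rows in cm/deg, 5 per call
from h import *
import sys
YAW=np.radians(-87.3); G=np.array([541.0,-209.0]); ex=np.array([np.cos(YAW),np.sin(YAW)]); ey=np.array([-ex[1],ex[0]])
def w2b(p): d=np.asarray(p)[...,:2]-G; return np.stack([d@ex,d@ey],-1)
def b2w(b): return G+b[0]*ex+b[1]*ey
def Rh(h):
    a=YAW+np.radians(h); p=np.array([np.cos(a),np.sin(a),0]); x=np.array([0,0,-1.]); y=-p
    return np.c_[x,y,np.cross(x,y)]
def state():
    s=read_state(); p=s["tool_pos"]*1000; R=Rot.from_rotvec(s["tcp_rot"]).as_matrix()
    h=np.degrees(np.arctan2(*(-R[:2,1])[::-1])-YAW); h=(h+180)%360-180
    print(f"t {s['time']:.2f} board {w2b(p).round(1)} z {p[2]:.1f} heading {h:.1f} F {np.round(s['wrist_force'],1)} width {s['width']:.3f}")
    return p,R
if __name__=="__main__":
    p,R=state(); rows=[]
    for a in sys.argv[1:]:
        bx,by,z,h,st=map(float,a.split()); tp=np.r_[b2w((bx,by)),z]; TR=Rh(h)
        n=int(max(1,np.ceil(np.linalg.norm(tp-p)/st-.05),np.ceil(np.degrees(Rot.from_matrix(R.T@TR).magnitude())/7-.05)))
        p0,R0=p,R; rv=Rot.from_matrix(R0.T@TR).as_rotvec()
        for k in range(1,n+1):
            o=np.round(R.T@(p0+(tp-p0)*k/n-p)/10,2); d=np.round(np.degrees(Rot.from_matrix(R.T@R0@Rot.from_rotvec(rv*k/n).as_matrix()).as_rotvec()),1)
            rows.append((o,d)); p=p+R@o*10; R=R@Rot.from_rotvec(np.radians(d)).as_matrix()
    print(len(rows),"rows")
    while len(rows)%5: rows.append((np.zeros(3),np.zeros(3)))
    for i in range(0,len(rows),5):
        print('"offset":',str([(r[0]+0).tolist() for r in rows[i:i+5]]),'"delta_rot":',str([(r[1]+0).tolist() for r in rows[i:i+5]]))
E
cat > d.py <<'E'
from plan import *
F=np.load("F.npy"); f=w2b(F)
r=f[(f[:,0]>12)&(f[:,0]<75)]; up,lo=r[r[:,1]>0],r[r[:,1]<0]
print("rails y",up[:,1].mean(),lo[:,1].mean(),np.ptp(up[:,1]),"slope",np.polyfit(up[:,0],up[:,1],1),np.polyfit(lo[:,0],lo[:,1],1))
g=f[np.abs(f[:,1])>35]; print("fence x",g[:,0].mean(),np.polyfit(g[:,1],g[:,0],1)); e=f[(f[:,0]>76)&(np.abs(f[:,1])<10)]; print("stop x",e[:,0].mean())
A=np.load("topobj.npy"); b=w2b(onplane("top",A,.0165)*1000); print(b.round(1),np.linalg.norm(b,axis=1).round(1),np.linalg.norm(np.diff(b,axis=0),axis=1).round(1))
E
python3 d.py; python3 plan.py "-118 -82 120 40 38"
```

```text
rails y 16.030655681650295 -21.702199250648096 1.8115420365669905 slope [ 0.05315815 13.74393167] [ 9.02241104e-03 -2.21137020e+01]
fence x -1.5293096216693942 [-0.01639509 -2.47208633]
stop x 84.10192241051051
[[ -98.6   68.1]
 [-118.7   22.1]
 [-121.6  -28.9]
 [ -96.5  -70.8]] [119.8 120.8 125.  119.7] [50.1 51.2 48.8]
t 0.10 board [-846.9 -248.9] z 230.1 heading 65.3 F [-0.4  0.3  0.4] width 0.995
20 rows
"offset": [[0.56, -2.28, -2.96], [0.55, -2.35, -2.91], [0.56, -2.41, -2.86], [0.56, -2.47, -2.8], [0.55, -2.53, -2.75]] "delta_rot": [[1.3, 0.0, 0.0], [1.2, 0.0, 0.0], [1.3, 0.0, 0.0], [1.3, 0.0, 0.0], [1.2, 0.0, 0.0]]
"offset": [[0.56, -2.59, -2.7], [0.55, -2.66, -2.63], [0.56, -2.71, -2.57], [0.56, -2.76, -2.52], [0.55, -2.82, -2.45]] "delta_rot": [[1.3, 0.0, 0.0], [1.3, 0.0, 0.0], [1.2, 0.0, 0.0], [1.3, -0.1, 0.0], [1.3, 0.0, 0.0]]
"offset": [[0.55, -2.88, -2.39], [0.55, -2.93, -2.33], [0.55, -2.97, -2.26], [0.56, -3.03, -2.19], [0.55, -3.07, -2.13]] "delta_rot": [[1.2, 0.0, 0.0], [1.3, 0.0, 0.0], [1.3, 0.0, 0.0], [1.2, 0.0, 0.0], [1.3, 0.0, 0.0]]
"offset": [[0.55, -3.13, -2.06], [0.55, -3.16, -2.0], [0.55, -3.21, -1.92], [0.56, -3.25, -1.84], [0.55, -3.28, -1.78]] "delta_rot": [[1.2, 0.0, 0.0], [1.3, 0.0, 0.0], [1.3, 0.0, 0.0], [1.2, 0.0, 0.0], [1.3, 0.0, 0.0]]
```

Request:
carry_out(
  offset=[
    [0.56, -2.28, -2.96],
    [0.55, -2.35, -2.91],
    [0.56, -2.41, -2.86],
    [0.56, -2.47, -2.8],
    [0.55, -2.53, -2.75],
  ],
  delta_rot=[
    [1.3, 0, 0],
    [1.2, 0, 0],
    [1.3, 0, 0],
    [1.3, 0, 0],
    [1.2, 0, 0],
  ],
  fingers=-0.67,
  newtons=20,
)

```text
time: 0.52
tool_pos: [0.3029, 0.4439, 0.2025]
tcp_rot: [-0.839, 1.404, 0.838]
wrist_force: [0.4, -0.4, -0.6]
width: 0.299
```

Request:
carry_out(
  offset=[
    [0.56, -2.59, -2.7],
    [0.55, -2.66, -2.63],
    [0.56, -2.71, -2.57],
    [0.56, -2.76, -2.52],
    [0.55, -2.82, -2.45],
  ],
  delta_rot=[
    [1.3, 0, 0],
    [1.3, 0, 0],
    [1.2, 0, 0],
    [1.3, 0, 0],
    [1.3, 0, 0],
  ],
)

```text
time: 0.93
tool_pos: [0.353, 0.264, 0.1751]
tcp_rot: [-0.753, 1.437, 0.752]
wrist_force: [1.6, -0.2, 0.5]
width: 0.166
```

Request:
carry_out(
  offset=[
    [0.55, -2.88, -2.39],
    [0.55, -2.93, -2.33],
    [0.55, -2.97, -2.26],
    [0.56, -3.03, -2.19],
    [0.55, -3.07, -2.13],
  ],
  delta_rot=[
    [1.2, 0, 0],
    [1.3, 0, 0],
    [1.3, 0, 0],
    [1.2, 0, 0],
    [1.3, 0, 0],
  ],
)

```text
time: 1.35
tool_pos: [0.4033, 0.0841, 0.1477]
tcp_rot: [-0.667, 1.466, 0.667]
wrist_force: [1.1, 0.2, 0.0]
width: 0.168
```

```bash
cat > e.py <<'E'
from plan import *
g=cv2.cvtColor(np.load("top0.npz")["p"],cv2.COLOR_RGB2GRAY).astype(float)
base=np.median(g[182:188,276:295]); print("floor",base)
u=[]
for rng in (range(172,183),range(184,197)):
    pts=[]
    for c in range(277,297):
        r=np.array(rng); w=np.clip(g[r,c]-base-15,0,None)
        if w.sum()>40: pts.append((c,(w*r).sum()/w.sum()))
    u.append(np.array(pts)); b=w2b(onplane("top",u[-1],.014)*1000); print("rail",len(b),b.mean(0).round(2),np.polyfit(b[:,0],b[:,1],1).round(3))
for rows in (range(151,175),range(198,220)):
    pts=[]
    for r in rows:
        c=np.arange(263,281); w=np.clip(g[r,c]-base-15,0,None)
        if w.sum()>40: pts.append(((w*c).sum()/w.sum(),r))
    b=w2b(onplane("top",pts,.014)*1000); print("fence",len(b),b.mean(0).round(2),np.polyfit(b[:,1],b[:,0],1).round(3))
state()
E
python3 e.py
```

```text
floor 143.0
rail 14 [45.84 19.8 ] [-1.8000e-02  2.0634e+01]
rail 16 [ 43.3  -18.17] [ 3.0000e-03 -1.8297e+01]
fence 18 [ 0.73 61.81] [-0.007  1.17 ]
fence 18 [  0.89 -71.96] [0.002 1.012]
t 1.35 board [-299.2 -123.7] z 147.7 heading 46.3 F [1.1 0.2 0. ] width 0.168
```

```bash
sed -i 's/G=np.array(\[541.0,-209.0\])/G=np.array([541.6,-209.8])/' plan.py
cat > push.py <<'E'
# usage: push.py bx by xfinal [xE D] -> waypoints for plan.py: straight to an arc ending at (xE,0), then down the slot
import sys,numpy as np
from scipy.optimize import brentq
bx,by,xf=map(float,sys.argv[1:4]); xE=float(sys.argv[4]) if len(sys.argv)>4 else -20; D=19.5; Z=17; R=34; s=-np.sign(by)  # s: sign of heading
arc=lambda h:np.array([xE-R*np.sin(h),-s*R*(1-np.cos(h))])
def mis(h): a=arc(h)-[bx,by]; return a[1]*s*np.cos(h)-a[0]*np.sin(h)
h0=brentq(mis,.02,1.4); deg=np.degrees
def wp(b,h,st,back=0,z=Z): t=np.array(b)-(D+back)*np.array([np.cos(h),s*np.sin(h)]); return f'"{t[0]:.1f} {t[1]:.1f} {z} {s*deg(h):.1f} {st}"'
L=[wp((bx,by),h0,35,9,60),wp((bx,by),h0,20,9),wp(arc(h0),h0,8)]
n=int(np.ceil(deg(h0)/7))
L+=[wp(arc(h),h,8) for h in np.linspace(h0,0,n+1)[1:]]
L+=[wp((xf-8,0),0,8),wp((xf,0),0,4),wp((xf,0),0,15,8),wp((xf,0),0,30,12,50)]
print(*L)
E
W=$(python3 push.py -97.3 -71.4 62); echo $W; eval python3 plan.py $W
```

```text
"-115.9 -93.0 60 49.1 35" "-115.9 -93.0 17 49.1 20" "-58.5 -26.5 17 49.1 8" "-57.4 -22.4 17 43.0 8" "-56.0 -18.5 17 36.9 8" "-54.1 -14.7 17 30.7 8" "-51.9 -11.2 17 24.6 8" "-49.2 -7.9 17 18.4 8" "-46.3 -4.9 17 12.3 8" "-43.0 -2.3 17 6.1 8" "-39.5 -0.0 17 0.0 8" "34.5 0.0 17 0.0 8" "42.5 0.0 17 0.0 4" "34.5 0.0 17 0.0 15" "30.5 0.0 50 0.0 30"
t 1.35 board [-300.1 -124.3] z 147.7 heading 46.3 F [1.1 0.2 0. ] width 0.168
43 rows
"offset": [[1.46, -2.5, -1.86], [1.46, -2.48, -1.88], [1.46, -2.47, -1.89], [1.47, -2.45, -1.92], [1.46, -2.44, -1.94]] "delta_rot": [[-0.5, 0.0, 0.0], [-0.4, 0.0, 0.0], [-0.5, 0.0, 0.0], [-0.5, 0.0, 0.0], [-0.5, 0.0, 0.0]]
"offset": [[1.46, -2.42, -1.96], [1.43, 0.0, 0.0], [1.44, 0.0, 0.0], [1.43, 0.0, 0.0], [0.0, -0.8, 0.0]] "delta_rot": [[-0.4, 0.0, 0.0], [0.0, 0.0, 0.0], [0.0, 0.0, 0.0], [0.0, 0.0, 0.0], [0.0, 0.0, 0.0]]
"offset": [[0.0, -0.8, 0.0], [0.0, -0.8, 0.01], [0.0, -0.79, 0.0], [0.0, -0.8, 0.0], [0.0, -0.8, 0.0]] "delta_rot": [[0.0, 0.0, 0.0], [0.0, 0.0, 0.0], [0.0, 0.0, 0.0], [0.0, 0.0, 0.0], [0.0, 0.0, 0.0]]
"offset": [[0.0, -0.8, 0.0], [0.0, -0.8
[... 487 characters left out ...]
_rot": [[6.1, 0.0, 0.0], [6.2, 0.0, 0.0], [6.1, 0.0, 0.0], [0.0, 0.0, 0.0], [0.0, 0.0, 0.0]]
"offset": [[0.0, -0.74, 0.0], [0.0, -0.74, 0.0], [0.0, -0.74, 0.0], [0.0, -0.74, 0.01], [0.0, -0.74, 0.0]] "delta_rot": [[0.0, 0.0, 0.0], [0.0, 0.0, 0.0], [0.0, 0.0, 0.0], [0.0, 0.0, 0.0], [0.0, 0.0, 0.0]]
"offset": [[0.0, -0.74, 0.0], [0.0, -0.74, 0.0], [0.0, -0.74, 0.0], [0.0, -0.4, 0.0], [0.0, -0.4, 0.0]] "delta_rot": [[0.0, 0.0, 0.0], [0.0, 0.0, 0.0], [0.0, 0.0, 0.0], [0.0, 0.0, 0.0], [0.0, 0.0, 0.0]]
"offset": [[0.0, 0.8, 0.0], [-1.65, 0.2, 0.0], [-1.65, 0.2, 0.0], [0.0, 0.0, 0.0], [0.0, 0.0, 0.0]] "delta_rot": [[0.0, 0.0, 0.0], [0.0, 0.0, 0.0], [0.0, 0.0, 0.0], [0.0, 0.0, 0.0], [0.0, 0.0, 0.0]]
```

Request:
carry_out(
  offset=[
    [1.46, -2.5, -1.86],
    [1.46, -2.48, -1.88],
    [1.46, -2.47, -1.89],
    [1.47, -2.45, -1.92],
    [1.46, -2.44, -1.94],
  ],
  delta_rot=[
    [-0.5, 0, 0],
    [-0.4, 0, 0],
    [-0.5, 0, 0],
    [-0.5, 0, 0],
    [-0.5, 0, 0],
  ],
)

```text
time: 1.77
tool_pos: [0.4367, -0.0678, 0.0742]
tcp_rot: [-0.7, 1.455, 0.7]
wrist_force: [0.4, 0.0, -0.4]
width: 0.167
```

Request:
carry_out(
  offset=[
    [1.46, -2.42, -1.96],
    [1.43, 0, 0],
    [1.44, 0, 0],
    [1.43, 0, 0],
    [0, 0, 0],
  ],
  delta_rot=[
    [-0.4, 0, 0],
    [0, 0, 0],
    [0, 0, 0],
    [0, 0, 0],
    [0, 0, 0],
  ],
)

```text
time: 2.18
tool_pos: [0.4406, -0.0962, 0.0144]
tcp_rot: [-0.702, 1.458, 0.709]
wrist_force: [-1.0, -0.1, -0.6]
width: 0.169
```

```bash
cat > look.py <<'E'
from plan import *
k=sys.argv[1]; p,R=state()
t,_=read_camera("top"); s,_=read_camera("side"); np.savez(f"img{k}.npz",t=t,s=s)
a=cv2.resize(t[135:235,200:320],None,fx=4,fy=4,interpolation=cv2.INTER_CUBIC)
b=cv2.resize(s[140:220,200:320],None,fx=4,fy=4,interpolation=cv2.INTER_CUBIC)
c=np.zeros((max(a.shape[0]+b.shape[0],1),480,3),np.uint8); c[:400]=a; c[400:]=b
cv2.imwrite(f"pics/look{k}.png",np.hstack([c[:400],np.vstack([c[400:],np.zeros((80,480,3),np.uint8)])])[:, :, ::-1][:, :960])
im=cv2.imread(f"pics/look{k}.png"); cv2.imwrite(f"pics/look{k}.png",cv2.resize(im,(800,333),interpolation=cv2.INTER_AREA))
print("tip px top",proj("top",p/1000).round(1),"side",proj("side",p/1000).round(1))
E
python3 look.py 1
```

```text
t 2.18 board [-118.2  -95.5] z 14.4 heading 49.1 F [-1.  -0.1 -0.6] width 0.169
tip px top [[232.1 218.9]] side [[225.9 181.7]]
```

View pics/look1.png

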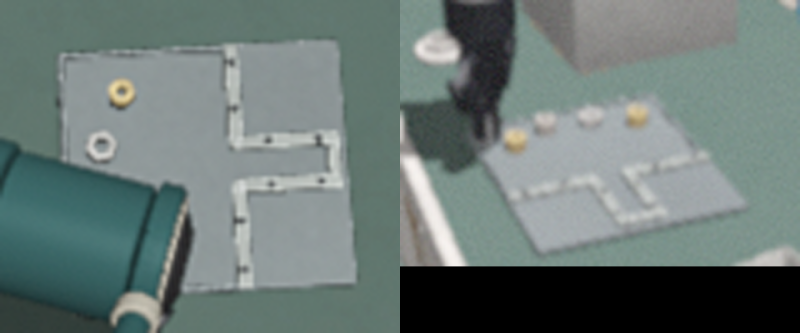

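Look 1: the fingers stand just behind the low-y brass bush (side view, tip about (488,140), bush (515,140)). The other parts are untouched. The TCP reads z = 14.4, which is a bit low, so I'll re-read and plan the push.

```bash
W=$(python3 push.py -97.3 -71.4 62 | cut -d'"' -f4-); W="\"$(echo $W)"; eval python3 plan.py $W
```

```text
t 2.28 board [-117.9  -93.4] z 16.8 heading 49.1 F [-0.1  0.1  0.8] width 0.168
35 rows
"offset": [[-0.02, -0.17, -0.12], [0.0, -0.8, 0.0], [0.0, -0.8, 0.0], [0.0, -0.79, 0.0], [0.0, -0.8, 0.0]] "delta_rot": [[0.0, -0.1, -0.1], [0.0, 0.0, 0.0], [0.0, 0.0, 0.0], [0.0, 0.0, 0.0], [0.0, 0.0, 0.0]]
"offset": [[0.0, -0.8, 0.0], [0.0, -0.8, 0.01], [0.0, -0.8, 0.0], [0.0, -0.8, 0.0], [0.0, -0.79, 0.0]] "delta_rot": [[0.0, 0.0, 0.0], [0.0, 0.0, 0.0], [0.0, 0.0, 0.0], [0.0, 0.0, 0.0], [0.0, 0.0, 0.0]]
"offset": [[0.0, -0.8, 0.0], [0.0, -0.8, 0.0], [0.0, -0.38, 0.19], [0.0, -0.37, 0.19], [0.0, -0.38, 0.18]] "delta_rot": [[0.0, 0.0, 0.0], [0.0, 0.0, 0.0], [6.1, 0.0, 0.0], [6.1, 0.0, 0.0], [6.2, 0.0, 0.0]]
"offset": [[0.0, -0.37, 0.19], [0.0, -0.38, 0.19], [0.0, -0.37, 0.19], [0.0, -0.38, 0.19], [0.0, -0.37, 0.19]] "delta_rot": [[6.1, 0.0, 0.0], [6.2, 0.0, 0.0], [6.1, 0.0, 0.0], [6.2, 0.0, 0.0], [6.1, 0.0, 0.0]]
"offset": [[0.0, -0.74, 0.0], [0.0, -0.74, 0.0], [0.0, -0.74, 0.0], [0.0, -0.74, 0.0], [0.0, -0.74, 0.0]] "delta_rot": [[0.0, 0.0, 0.0], [0.0, 0.0, 0.0], [0.0, 0.0, 0.0], [0.0, 0.0, 0.0], [0.0, 0.0, 0.0]]
"offset": [[-0.01, -0.74, 0.0], [0.0, -0.74, 0.0], [0.0, -0.74, 0.0], [0.0, -0.74, 0.0], [0.0, -0.74, 0.0]] "delta_rot": [[0.0, 0.0, 0.0], [0.0, 0.0, 0.0], [0.0, 0.0, 0.0], [0.0, 0.0, 0.0], [0.0, 0.0, 0.0]]
"offset": [[0.0, -0.4, 0.0], [0.0, -0.4, 0.0], [0.0, 0.8, 0.0], [-1.65, 0.2, 0.0], [-1.65, 0.2, 0.0]] "delta_rot": [[0.0, 0.0, 0.0], [0.0, 0.0, 0.0], [0.0, 0.0, 0.0], [0.0, 0.0, 0.0], [0.0, 0.0, 0.0]]
```

Request:
carry_out(
  offset=[
    [-0.02, -0.17, -0.12],
    [0, -0.8, 0],
    [0, -0.8, 0],
    [0, -0.79, 0],
    [0, -0.8, 0],
  ],
  delta_rot=[
    [0, 0, 0],
    [0, 0, 0],
    [0, 0, 0],
    [0, 0, 0],
    [0, 0, 0],
  ],
)

```text
time: 2.7
tool_pos: [0.4709, -0.1191, 0.0184]
tcp_rot: [-0.707, 1.452, 0.705]
wrist_force: [-0.1, 0.1, 1.4]
width: 0.167
```

Request:
carry_out(
  offset=[
    [0, -0.8, 0],
    [0, -0.8, 0.01],
    [0, -0.8, 0],
    [0, -0.8, 0],
    [0, -0.79, 0],
  ],
  delta_rot=[
    [0, 0, 0],
    [0, 0, 0],
    [0, 0, 0],
    [0, 0, 0],
    [0, 0, 0],
  ],
)

```text
time: 3.12
tool_pos: [0.5013, -0.1434, 0.0175]
tcp_rot: [-0.706, 1.453, 0.706]
wrist_force: [-0.5, -0.6, 0.9]
width: 0.168
```

Request:
carry_out(
  offset=[
    [0, -0.8, 0],
    [0, -0.8, 0],
    [0, -0.38, 0.19],
    [0, -0.37, 0.19],
    [0, -0.38, 0.18],
  ],
  delta_rot=[
    [0, 0, 0],
    [0, 0, 0],
    [6.1, 0, 0],
    [6.1, 0, 0],
    [6.2, 0, 0],
  ],
)

```text
time: 3.53
tool_pos: [0.5259, -0.1571, 0.0175]
tcp_rot: [-0.453, 1.523, 0.453]
wrist_force: [-0.0, 0.4, 0.1]
width: 0.166
```

Request:
carry_out(
  offset=[
    [0, -0.37, 0.19],
    [0, -0.38, 0.19],
    [0, -0.37, 0.19],
    [0, -0.38, 0.19],
    [0, -0.37, 0.19],
  ],
  delta_rot=[
    [6.1, 0, 0],
    [6.2, 0, 0],
    [6.1, 0, 0],
    [6.2, 0, 0],
    [6.1, 0, 0],
  ],
)

```text
time: 3.95
tool_pos: [0.5414, -0.171, 0.0175]
tcp_rot: [-0.033, 1.57, 0.033]
wrist_force: [0.7, 0.8, 0.2]
width: 0.167
```

```bash
python3 look.py 2;  python3 plan.py "34.5 0 17 0 8" "42.5 0 17 0 4" "34.5 0 17 0 15" "30.5 0 50 0 30"
```

```text
t 3.95 board [-38.8   1.6] z 17.5 heading -0.3 F [0.7 0.8 0.2] width 0.167
tip px top [[257.8 183.8]] side [[259.3 185.9]]
t 4.05 board [-38.5   1.8] z 17.7 heading -0.0 F [0.9 1.3 0.5] width 0.165
15 rows
"offset": [[0.01, -0.73, -0.02], [0.0, -0.73, -0.02], [0.01, -0.73, -0.01], [0.01, -0.73, -0.02], [0.0, -0.73, -0.02]] "delta_rot": [[0.0, 0.0, 0.0], [0.0, 0.0, 0.0], [0.0, 0.0, 0.0], [0.0, 0.0, 0.0], [0.0, 0.0, 0.0]]
"offset": [[0.01, -0.73, -0.02], [0.01, -0.73, -0.01], [0.01, -0.73, -0.02], [0.0, -0.73, -0.02], [0.01, -0.73, -0.02]] "delta_rot": [[0.0, 0.0, 0.0], [0.0, 0.0, 0.0], [0.0, 0.0, 0.0], [0.0, 0.0, 0.0], [0.0, 0.0, 0.0]]
"offset": [[0.0, -0.4, 0.0], [0.0, -0.4, 0.0], [0.0, 0.8, 0.0], [-1.65, 0.2, 0.0], [-1.65, 0.2, 0.01]] "delta_rot": [[0.0, 0.0, 0.0], [0.0, 0.0, 0.0], [0.0, 0.0, 0.0], [0.0, 0.0, 0.0], [0.0, 0.0, 0.0]]
```

View pics/look2.png

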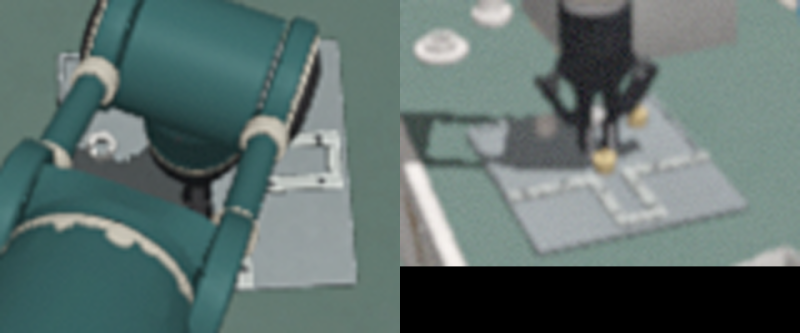

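Look 2: the bush sits in the notch of the fingertips just before the gate (side view about (605,160)), lined up with the gap. I'll push it through, taking out the 1.7 mm lateral offset first.

Request:
carry_out(
  offset=[
    [0, -0.3, -0.08],
    [0, -0.5, -0.07],
    [0.01, -0.8, -0.02],
    [0.01, -0.8, 0],
    [0, -0.8, 0],
  ],
  delta_rot=[
    [0, 0, 0],
    [0, 0, 0],
    [0, 0, 0],
    [0, 0, 0],
    [0, 0, 0],
  ],
)

```text
time: 4.47
tool_pos: [0.5404, -0.2035, 0.0174]
tcp_rot: [-0.038, 1.57, 0.038]
wrist_force: [0.1, 0.1, -0.9]
width: 0.164
```

Request:
carry_out(
  offset=[
    [0.01, -0.8, 0],
    [0, -0.8, 0],
    [0, -0.8, 0],
    [0, -0.8, 0],
    [0, -0.7, 0],
  ],
  delta_rot=[
    [0, 0, 0],
    [0, 0, 0],
    [0, 0, 0],
    [0, 0, 0],
    [0, 0, 0],
  ],
)

```text
time: 4.88
tool_pos: [0.5424, -0.2426, 0.0173]
tcp_rot: [-0.037, 1.57, 0.037]
wrist_force: [0.6, 0.9, 0.7]
width: 0.166
```

Request:
carry_out(
  offset=[
    [0, -0.5, 0],
    [0, -0.3, 0],
    [0, 0, 0],
    [0, 0, 0],
    [0, 0, 0],
  ],
  delta_rot=[
    [0, 0, 0],
    [0, 0, 0],
    [0, 0, 0],
    [0, 0, 0],
    [0, 0, 0],
  ],
)

```text
time: 5.3
tool_pos: [0.5426, -0.2493, 0.0172]
tcp_rot: [-0.037, 1.571, 0.037]
wrist_force: [0.3, -0.5, 0.8]
width: 0.166
```

```bash
python3 look.py 3
```

```text
t 5.30 board [39.5 -0.9] z 17.2 heading 0.0 F [ 0.3 -0.5  0.8] width 0.166
tip px top [[284.8 183.2]] side [[266.9 197. ]]
```

View pics/look3.png

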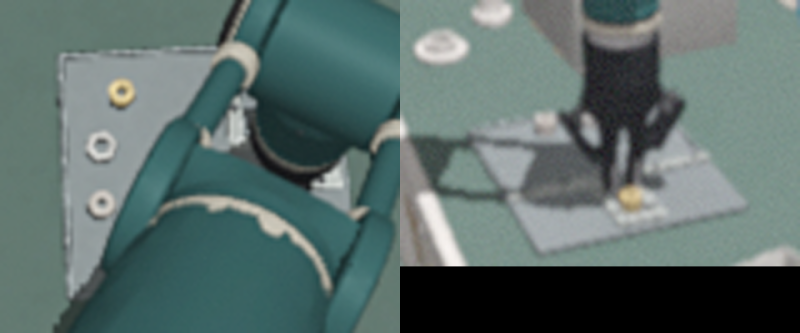

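Look 3: the first bush stands in the slot near the stop (side view about (630,198)), and the wrist force is near zero. I'll back off and go for the high-y brass bush.

```bash
W=$(python3 push.py -99.4 67.5 42); echo $W; set -f; eval "A=($W)"; python3 plan.py "31.5 0 17 0 12" "20 0 60 0 25" "${A[0]}" "${A[1]}"
```

```text
"-119.2 88.0 60 -46.1 35" "-119.2 88.0 17 -46.1 20" "-58.0 24.5 17 -46.1 8" "-56.7 20.2 17 -39.5 8" "-54.9 16.1 17 -32.9 8" "-52.6 12.2 17 -26.3 8" "-49.8 8.6 17 -19.8 8" "-46.7 5.3 17 -13.2 8" "-43.3 2.5 17 -6.6 8" "-39.5 0.0 17 -0.0 8" "14.5 0.0 17 -0.0 8" "22.5 0.0 17 -0.0 4" "14.5 0.0 17 -0.0 15" "10.5 0.0 50 -0.0 30"
t 5.40 board [39.4 -0.8] z 17.2 heading 0.0 F [-0.5 -0.3 -0.4] width 0.167
13 rows
"offset": [[0.02, 0.79, 0.08], [-2.15, 0.57, 0.0], [-2.15, 0.58, 0.0], [0.0, 1.99, 1.26], [0.0, 2.12, 1.02]] "delta_rot": [[0.0, 0.0, 0.0], [0.0, 0.0, 0.0], [0.0, 0.0, 0.0], [6.6, 0.0, 0.0], [6.6, 0.0, 0.0]]
"offset": [[0.0, 2.22, 0.77], [0.0, 2.3, 0.52], [0.0, 2.33, 0.24], [0.0, 2.36, -0.03], [0.0, 2.33, -0.29]] "delta_rot": [[6.6, 0.0, 0.0], [6.6, 0.0, 0.0], [6.6, 0.0, 0.0], [6.5, 0.0, 0.0], [6.6, 0.0, 0.0]]
"offset": [[1.43, 0.0, 0.0], [1.44, 0.0, 0.0], [1.43, 0.0, 0.0], [0.0, 0.0, 0.0], [0.0, 0.0, 0.0]] "delta_rot": [[0.0, 0.0, 0.0], [0.0, 0.0, 0.0], [0.0, 0.0, 0.0], [0.0, 0.0, 0.0], [0.0, 0.0, 0.0]]
```

Request:
carry_out(
  offset=[
    [0, 0.8, 0],
    [-2.15, 0.57, 0.08],
    [-2.15, 0.58, 0],
    [0, 1.99, 1.26],
    [0, 2.12, 1.02],
  ],
  delta_rot=[
    [0, 0, 0],
    [0, 0, 0],
    [0, 0, 0],
    [6.6, 0, 0],
    [6.6, 0, 0],
  ],
)

```text
time: 5.82
tool_pos: [0.5672, -0.1889, 0.0624]
tcp_rot: [0.148, 1.562, -0.15]
wrist_force: [0.6, 0.7, -0.6]
width: 0.164
```

Request:
carry_out(
  offset=[
    [0, 2.22, 0.77],
    [0, 2.3, 0.52],
    [0, 2.33, 0.24],
    [0, 2.36, -0.03],
    [0, 2.33, -0.29],
  ],
  delta_rot=[
    [6.6, 0, 0],
    [6.6, 0, 0],
    [6.6, 0, 0],
    [6.5, 0, 0],
    [6.6, 0, 0],
  ],
)

```text
time: 6.23
tool_pos: [0.6241, -0.085, 0.0602]
tcp_rot: [0.596, 1.488, -0.596]
wrist_force: [-0.8, -0.7, -0.3]
width: 0.163
```

Request:
carry_out(
  offset=[
    [1.43, 0, 0],
    [1.44, 0, 0],
    [1.43, 0, 0],
    [0, 0, 0],
    [0, 0, 0],
  ],
  delta_rot=[
    [0, 0, 0],
    [0, 0, 0],
    [0, 0, 0],
    [0, 0, 0],
    [0, 0, 0],
  ],
)

```text
time: 6.65
tool_pos: [0.6213, -0.0872, 0.0147]
tcp_rot: [0.592, 1.494, -0.594]
wrist_force: [-0.0, -0.5, -0.2]
width: 0.164
```

```bash
python3 look.py 4; W=$(python3 push.py -99.4 67.5 42); set -f; eval "A=($W)"; python3 plan.py "${A[@]:2:8}"
```

```text
t 6.65 board [-118.7   85.4] z 14.7 heading -46.1 F [-0.  -0.5 -0.2] width 0.164
tip px top [[229.1 157.5]] side [[273.  172.1]]
t 6.75 board [-118.2   87.6] z 16.9 heading -46.1 F [1.3 0.5 1. ] width 0.164
18 rows
"offset": [[0.0, -0.79, 0.0], [0.0, -0.79, -0.01], [0.0, -0.8, 0.0], [0.0, -0.79, 0.0], [0.0, -0.79, -0.01]] "delta_rot": [[0.0, 0.0, 0.0], [0.0, 0.0, 0.0], [0.0, 0.0, 0.0], [0.0, 0.0, 0.0], [0.0, 0.0, 0.0]]
"offset": [[0.0, -0.79, 0.0], [0.0, -0.8, 0.0], [0.0, -0.79, 0.0], [0.0, -0.79, -0.01], [0.0, -0.79, 0.0]] "delta_rot": [[0.0, 0.0, 0.0], [0.0, 0.0, 0.0], [0.0, 0.0, 0.0], [0.0, 0.0, 0.0], [0.0, 0.0, 0.0]]
"offset": [[0.0, -0.8, 0.0], [0.0, -0.4, -0.21], [0.0, -0.4, -0.2], [0.0, -0.4, -0.2], [0.0, -0.41, -0.2]] "delta_rot": [[0.0, 0.0, 0.0], [-6.6, 0.0, 0.0], [-6.6, 0.0, 0.0], [-6.6, 0.0, 0.0], [-6.5, 0.0, 0.0]]
"offset": [[0.0, -0.41, -0.21], [0.0, -0.39, -0.19], [0.0, -0.41, -0.2], [0.0, 0.0, 0.0], [0.0, 0.0, 0.0]] "delta_rot": [[-6.6, 0.0, 0.0], [-6.6, 0.0, 0.0], [-6.6, 0.0, 0.0], [0.0, 0.0, 0.0], [0.0, 0.0, 0.0]]
```

View pics/look4.png

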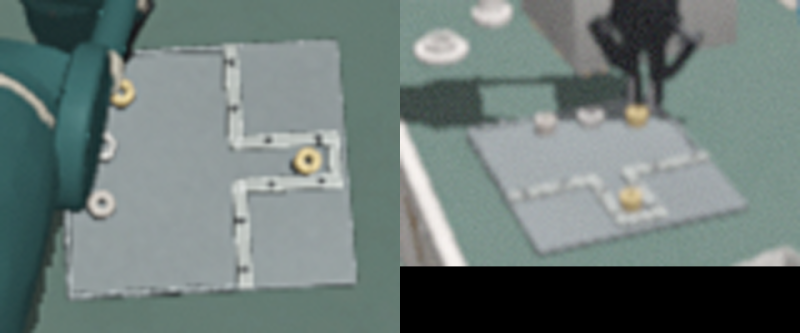

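Look 4: the first bush stands in the slot at top crop (308,160), on the centre line and close to the stop. The fingers are behind the second brass bush. Pushing it now.

Request:
carry_out(
  offset=[
    [0, -0.79, 0],
    [0, -0.79, -0.01],
    [0, -0.8, 0],
    [0, -0.79, 0],
    [0, -0.79, -0.01],
  ],
  delta_rot=[
    [0, 0, 0],
    [0, 0, 0],
    [0, 0, 0],
    [0, 0, 0],
    [0, 0, 0],
  ],
)

```text
time: 7.17
tool_pos: [0.5962, -0.1165, 0.0178]
tcp_rot: [0.593, 1.488, -0.592]
wrist_force: [0.6, 0.2, 0.3]
width: 0.167
```

Request:
carry_out(
  offset=[
    [0, -0.79, 0],
    [0, -0.8, 0],
    [0, -0.79, 0],
    [0, -0.79, -0.01],
    [0, -0.79, 0],
  ],
  delta_rot=[
    [0, 0, 0],
    [0, 0, 0],
    [0, 0, 0],
    [0, 0, 0],
    [0, 0, 0],
  ],
)

```text
time: 7.58
tool_pos: [0.5689, -0.1448, 0.0173]
tcp_rot: [0.592, 1.488, -0.592]
wrist_force: [0.6, 0.3, 1.6]
width: 0.163
```

Request:
carry_out(
  offset=[
    [0, -0.8, 0],
    [0, -0.4, -0.21],
    [0, -0.4, -0.2],
    [0, -0.4, -0.2],
    [0, -0.41, -0.2],
  ],
  delta_rot=[
    [0, 0, 0],
    [-6.6, 0, 0],
    [-6.6, 0, 0],
    [-6.6, 0, 0],
    [-6.5, 0, 0],
  ],
)

```text
time: 8.0
tool_pos: [0.5478, -0.1592, 0.0172]
tcp_rot: [0.23, 1.559, -0.23]
wrist_force: [0.9, 0.6, 1.2]
width: 0.163
```

Request:
carry_out(
  offset=[
    [0, -0.41, -0.21],
    [0, -0.39, -0.19],
    [0, -0.41, -0.2],
    [0, 0, 0],
    [0, 0, 0],
  ],
  delta_rot=[
    [-6.6, 0, 0],
    [-6.6, 0, 0],
    [-6.6, 0, 0],
    [0, 0, 0],
    [0, 0, 0],
  ],
)

```text
time: 8.42
tool_pos: [0.5398, -0.17, 0.0171]
tcp_rot: [-0.034, 1.571, 0.034]
wrist_force: [-0.3, 0.3, -0.3]
width: 0.164
```

```bash
python3 plan.py "-30 0 17 0 4" "12 0 17 0 8" "20 0 17 0 4"
python3 - <<'E'
from plan import *
t=np.load("img4.npz")["t"]; H=cv2.cvtColor(t,cv2.COLOR_RGB2HSV); m=((H[...,1]>70)&(H[...,0]<35)&(H[...,0]>12)).astype(np.uint8); m[:,:275]=0; m[:,305:]=0;m[:170]=0;m[200:]=0
k=max(cv2.findContours(m,cv2.RETR_EXTERNAL,cv2.CHAIN_APPROX_NONE)[0],key=cv2.contourArea); M=cv2.moments(cv2.drawContours(np.zeros_like(m),[k],-1,1,-1),True)
print("bush1",w2b(onplane("top",[[M["m10"]/M["m00"],M["m01"]/M["m00"]]],.0165)*1000),M["m00"])
E
```

```text
t 8.42 board [-39.9   0.1] z 17.1 heading -0.2 F [-0.3  0.3 -0.3] width 0.164
11 rows
"offset": [[0.0, -0.33, 0.0], [0.01, -0.33, -0.01], [0.0, -0.33, 0.0], [0.0, -0.7, 0.0], [0.0, -0.7, 0.0]] "delta_rot": [[-0.1, 0.0, 0.0], [0.0, 0.0, 0.0], [-0.1, 0.0, 0.0], [0.0, 0.0, 0.0], [0.0, 0.0, 0.0]]
"offset": [[0.0, -0.7, 0.0], [0.0, -0.7, 0.0], [0.0, -0.7, 0.0], [0.0, -0.7, 0.0], [0.0, -0.4, 0.0]] "delta_rot": [[0.0, 0.0, 0.0], [0.0, 0.0, 0.0], [0.0, 0.0, 0.0], [0.0, 0.0, 0.0], [0.0, 0.0, 0.0]]
"offset": [[0.0, -0.4, 0.0], [0.0, 0.0, 0.0], [0.0, 0.0, 0.0], [0.0, 0.0, 0.0], [0.0, 0.0, 0.0]] "delta_rot": [[0.0, 0.0, 0.0], [0.0, 0.0, 0.0], [0.0, 0.0, 0.0], [0.0, 0.0, 0.0], [0.0, 0.0, 0.0]]
bush1 [[58.73332418 -1.54934134]] 42.0
```

Request:
carry_out(
  offset=[
    [0, -0.33, 0],
    [0, -0.33, 0],
    [0, -0.34, 0],
    [0, -0.7, 0],
    [0, -0.7, 0],
  ],
  delta_rot=[
    [-0.2, 0, 0],
    [0, 0, 0],
    [0, 0, 0],
    [0, 0, 0],
    [0, 0, 0],
  ],
)

```text
time: 8.83
tool_pos: [0.5417, -0.1942, 0.0172]
tcp_rot: [-0.04, 1.57, 0.04]
wrist_force: [0.8, -0.9, -0.2]
width: 0.164
```

Request:
carry_out(
  offset=[
    [0, -0.7, 0],
    [0, -0.7, 0],
    [0, -0.7, 0],
    [0, -0.7, 0],
    [0, -0.5, 0],
  ],
  delta_rot=[
    [0, 0, 0],
    [0, 0, 0],
    [0, 0, 0],
    [0, 0, 0],
    [0, 0, 0],
  ],
)

```text
time: 9.25
tool_pos: [0.5433, -0.2277, 0.0173]
tcp_rot: [-0.04, 1.57, 0.039]
wrist_force: [0.3, 0.5, 0.2]
width: 0.161
```

Request:
carry_out(
  offset=[
    [0, -0.3, 0],
    [0, -0.2, 0],
    [0, 0, 0],
    [0, 0, 0],
    [0, 0, 0],
  ],
  delta_rot=[
    [0, 0, 0],
    [0, 0, 0],
    [0, 0, 0],
    [0, 0, 0],
    [0, 0, 0],
  ],
)

```text
time: 9.67
tool_pos: [0.5434, -0.2314, 0.0172]
tcp_rot: [-0.04, 1.571, 0.04]
wrist_force: [0.1, 0.9, 0.5]
width: 0.163
```

```bash
python3 plan.py "14 0 17 0 12" "5 0 60 0 25" "-151 -31 60 0 30" "-151 -31 17 0 20"
```

```text
t 9.67 board [21.6  0.8] z 17.2 heading 0.2 F [0.1 0.9 0.5] width 0.163
12 rows
"offset": [[0.02, 0.76, -0.08], [-2.15, 0.45, 0.0], [-2.15, 0.45, 0.0], [0.0, 2.6, -0.52], [0.0, 2.6, -0.51]] "delta_rot": [[0.2, 0.0, 0.0], [0.0, 0.0, 0.0], [0.0, 0.0, 0.0], [0.0, 0.0, 0.0], [0.0, 0.0, 0.0]]
"offset": [[0.0, 2.6, -0.52], [0.0, 2.6, -0.51], [0.0, 2.6, -0.52], [0.0, 2.61, -0.51], [1.43, 0.0, 0.0]] "delta_rot": [[0.0, 0.0, 0.0], [0.0, 0.0, 0.0], [0.0, 0.0, 0.0], [0.0, 0.0, 0.0], [0.0, 0.0, 0.0]]
"offset": [[1.44, 0.0, 0.0], [1.43, -0.01, 0.0], [0.0, 0.0, 0.0], [0.0, 0.0, 0.0], [0.0, 0.0, 0.0]] "delta_rot": [[0.0, 0.0, 0.0], [0.0, 0.0, 0.0], [0.0, 0.0, 0.0], [0.0, 0.0, 0.0], [0.0, 0.0, 0.0]]
```

Request:
carry_out(
  offset=[
    [0, 0.76, -0.08],
    [-2.15, 0.45, 0],
    [-2.15, 0.45, 0],
    [0, 2.6, -0.52],
    [0, 2.6, -0.51],
  ],
  delta_rot=[
    [0.2, 0, 0],
    [0, 0, 0],
    [0, 0, 0],
    [0, 0, 0],
    [0, 0, 0],
  ],
)

```text
time: 10.08
tool_pos: [0.531, -0.1637, 0.0625]
tcp_rot: [-0.037, 1.566, 0.035]
wrist_force: [0.4, -0.3, -1.1]
width: 0.164
```

Request:
carry_out(
  offset=[
    [0, 2.6, -0.52],
    [0, 2.6, -0.51],
    [0, 2.6, -0.52],
    [0, 2.61, -0.51],
    [0, 0, 0],
  ],
  delta_rot=[
    [0, 0, 0],
    [0, 0, 0],
    [0, 0, 0],
    [0, 0, 0],
    [0, 0, 0],
  ],
)

```text
time: 10.5
tool_pos: [0.5012, -0.0564, 0.0597]
tcp_rot: [-0.038, 1.573, 0.041]
wrist_force: [0.0, -0.5, -0.1]
width: 0.159
```

Request:
carry_out(
  offset=[
    [1.43, 0, 0],
    [1.44, 0, 0],
    [1.43, 0, 0],
    [0, 0, 0],
    [0, 0, 0],
  ],
  delta_rot=[
    [0, 0, 0],
    [0, 0, 0],
    [0, 0, 0],
    [0, 0, 0],
    [0, 0, 0],
  ],
)

```text
time: 10.92
tool_pos: [0.5026, -0.0604, 0.0166]
tcp_rot: [-0.037, 1.573, 0.038]
wrist_force: [0.3, -0.1, 0.5]
width: 0.166
```

```bash
python3 look.py 5; W=$(python3 push.py -90 -30 19); set -f; eval "A=($W)"; echo $W; python3 plan.py "-109.5 -30 17 0 8" "${A[@]:2:8}"
```

```text
t 10.92 board [-151.1  -31.9] z 16.6 heading 0.0 F [ 0.3 -0.1  0.5] width 0.166
tip px top [[219.6 197.5]] side [[239.9 173.7]]
"-115.7 -42.4 60 25.7 35" "-115.7 -42.4 17 25.7 20" "-52.3 -11.8 17 25.7 8" "-49.6 -8.4 17 19.3 8" "-46.6 -5.2 17 12.9 8" "-43.2 -2.4 17 6.4 8" "-39.5 -0.0 17 0.0 8" "-8.5 0.0 17 0.0 8" "-0.5 0.0 17 0.0 4" "-8.5 0.0 17 0.0 15" "-12.5 0.0 50 0.0 30"
t 11.02 board [-150.7  -30.3] z 17.9 heading 0.0 F [ 0.3 -0.7  0.6] width 0.167
25 rows
"offset": [[0.02, -0.69, 0.01], [0.01, -0.68, 0.0], [0.02, -0.69, 0.01], [0.01, -0.69, 0.0], [0.02, -0.68, 0.01]] "delta_rot": [[0.0, 0.0, 0.0], [0.0, 0.0, 0.0], [0.0, 0.0, 0.0], [0.0, 0.0, 0.0], [0.0, 0.0, 0.0]]
"offset": [[0.02, -0.69, 0.0], [0.0, -0.71, 0.23], [0.0, -0.73, 0.19], [0.0, -0.74, 0.14], [0.0, -0.74, 0.11]] "delta_rot": [[0.0, 0.0, 0.0], [-3.2, 0.0, 0.0], [-3.2, 0.0, 0.0], [-3.2, 0.0, 0.0], [-3.2, 0.0, 0.0]]
"offset": [[0.0, -0.75, 0.06], [0.0, -0.75, 0.02], [0.0, -0.75, -0.02], [0.0, -0.74, -0.06], [0.0, -0.39, 0.19]] "delta_rot": [[-3.3, 0.0, 0.0], [-3.2, 0.0, 0.0], [-3.2, 0.0, 0.0], [-3.2, 0.0, 0.0], [6.4, 0.0, 0.0]]
"offset": [[0.0, -0.39, 0.2], [0.0, -0.4, 0.2], [0.0, -0.39, 0.2], [0.0, -0.78, 0.0], [0.0, -0.77, 0.0]] "delta_rot": [[6.4, 0.0, 0.0], [6.5, 0.0, 0.0], [6.4, 0.0, 0.0], [0.0, 0.0, 0.0], [0.0, 0.0, 0.0]]
"offset": [[0.0, -0.78, 0.0], [0.0, -0.77, 0.0], [0.0, -0.4, 0.0], [0.0, -0.4, -0.01], [0.0, 0.8, 0.01]] "delta_rot": [[0.0, 0.0, 0.0], [0.0, 0.0, 0.0], [0.0, 0.0, 0.0], [0.0, 0.0, 0.0], [0.0, 0.0, 0.0]]
```

View pics/look5.png

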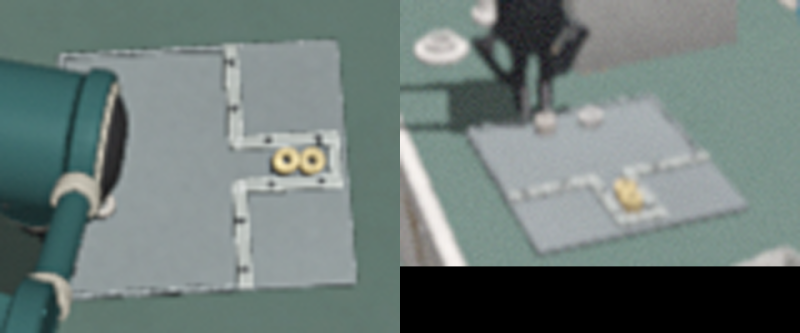

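Look 5: two brass bushes touch each other in the slot at (286,160) and (312,160). The nut stands untouched at side (591,117), and the fingers are behind the steel bush. Last push.

```bash
W=$(python3 push.py -122.4 -29.5 19); set -f; eval "A=($W)"; echo $W; python3 plan.py "-150.5 -38 17 17 8" "${A[@]:2:5}"
```

```text
"-149.7 -37.8 60 16.9 35" "-149.7 -37.8 17 16.9 20" "-48.5 -7.1 17 16.9 8" "-45.8 -4.5 17 11.2 8" "-42.7 -2.1 17 5.6 8" "-39.5 -0.0 17 0.0 8" "-8.5 0.0 17 0.0 8" "-0.5 0.0 17 0.0 4" "-8.5 0.0 17 0.0 15" "-12.5 0.0 50 0.0 30"
t 11.02 board [-150.7  -30.3] z 17.9 heading 0.0 F [ 0.3 -0.7  0.6] width 0.167
24 rows
"offset": [[0.03, -0.01, -0.26], [0.03, 0.02, -0.25], [0.03, 0.05, -0.25], [0.0, -0.76, 0.0], [0.0, -0.76, 0.0]] "delta_rot": [[-5.7, 0.0, 0.0], [-5.6, 0.0, 0.0], [-5.7, 0.0, 0.0], [0.0, 0.0, 0.0], [0.0, 0.0, 0.0]]
"offset": [[0.0, -0.76, -0.01], [0.0, -0.77, 0.0], [0.0, -0.76, 0.0], [0.0, -0.76, 0.0], [0.0, -0.76, 0.0]] "delta_rot": [[0.0, 0.0, 0.0], [0.0, 0.0, 0.0], [0.0, 0.0, 0.0], [0.0, 0.0, 0.0], [0.1, 0.0, 0.0]]
"offset": [[0.0, -0.76, -0.01], [0.01, -0.76, 0.0], [0.0, -0.76, 0.0], [0.0, -0.77, 0.0], [0.0, -0.76, 0.0]] "delta_rot": [[0.0, 0.0, 0.0], [0.0, 0.0, 0.0], [0.0, 0.0, 0.0], [0.0, 0.0, 0.0], [0.0, 0.0, 0.0]]
"offset": [[0.0, -0.76, 0.0], [0.0, -0.76, 0.0], [0.0, -0.33, 0.17], [0.0, -0.36, 0.18], [0.0, -0.33, 0.17]] "delta_rot": [[0.0, 0.0, 0.0], [0.0, 0.0, 0.0], [5.7, 0.0, 0.0], [5.6, 0.0, 0.0], [5.6, 0.0, 0.0]]
"offset": [[0.0, -0.78, 0.0], [0.0, -0.77, 0.0], [0.0, -0.78, 0.0], [0.0, -0.77, 0.0], [0.0, 0.0, 0.0]] "delta_rot": [[0.0, 0.0, 0.0], [0.0, 0.0, 0.0], [0.0, 0.0, 0.0], [0.0, 0.0, 0.0], [0.0, 0.0, 0.0]]
```

Request:
carry_out(
  offset=[
    [0.03, -0.01, -0.26],
    [0.03, 0.02, -0.25],
    [0.03, 0.05, -0.25],
    [0, -0.76, 0],
    [0, -0.76, 0],
  ],
  delta_rot=[
    [-5.7, 0, 0],
    [-5.6, 0, 0],
    [-5.7, 0, 0],
    [0, 0, 0],
    [0, 0, 0],
  ],
)

```text
time: 11.43
tool_pos: [0.502, -0.076, 0.0174]
tcp_rot: [-0.269, 1.552, 0.268]
wrist_force: [0.2, -0.4, 0.3]
width: 0.166
```

Request:
carry_out(
  offset=[
    [0, -0.76, -0.01],
    [0, -0.77, 0],
    [0, -0.76, 0],
    [0, -0.76, 0],
    [0, -0.76, 0],
  ],
  delta_rot=[
    [0, 0, 0],
    [0, 0, 0],
    [0, 0, 0],
    [0, 0, 0],
    [0, 0, 0],
  ],
)

```text
time: 11.85
tool_pos: [0.5143, -0.1122, 0.0165]
tcp_rot: [-0.269, 1.554, 0.269]
wrist_force: [0.1, 0.7, 1.1]
width: 0.169
```

Request:
carry_out(
  offset=[
    [0, -0.76, -0.01],
    [0, -0.76, 0],
    [0, -0.76, 0],
    [0, -0.77, 0],
    [0, -0.76, 0],
  ],
  delta_rot=[
    [0, 0, 0],
    [0, 0, 0],
    [0, 0, 0],
    [0, 0, 0],
    [0, 0, 0],
  ],
)

```text
time: 12.27
tool_pos: [0.5268, -0.1479, 0.0163]
tcp_rot: [-0.27, 1.554, 0.27]
wrist_force: [-0.2, 1.5, 1.0]
width: 0.168
```

Request:
carry_out(
  offset=[
    [0, -0.76, 0],
    [0, -0.76, 0],
    [0, -0.33, 0.17],
    [0, -0.36, 0.18],
    [0, -0.33, 0.17],
  ],
  delta_rot=[
    [0, 0, 0],
    [0, 0, 0],
    [5.7, 0, 0],
    [5.6, 0, 0],
    [5.6, 0, 0],
  ],
)

```text
time: 12.68
tool_pos: [0.5396, -0.1709, 0.0163]
tcp_rot: [-0.035, 1.57, 0.034]
wrist_force: [1.3, 0.9, -0.0]
width: 0.164
```

```bash
python3 look.py 6; python3 plan.py "-32 0 17 0 4" "-6 0 17 0 7" "0.5 0 17 0 3"
```

```text
t 12.68 board [-39.   -0.1] z 16.3 heading -0.2 F [ 1.3  0.9 -0. ] width 0.164
tip px top [[257.8 184.5]] side [[258.8 186.3]]
t 12.78 board [-38.8   0. ] z 16.4 heading 0.1 F [ 0.6  0.4 -0. ] width 0.166
9 rows
"offset": [[-0.03, -0.34, 0.0], [-0.03, -0.34, 0.0], [0.0, -0.65, 0.0], [0.0, -0.65, 0.0], [0.0, -0.65, 0.0]] "delta_rot": [[0.0, 0.0, 0.0], [0.1, 0.0, 0.0], [0.0, 0.0, 0.0], [0.0, 0.0, 0.0], [0.0, 0.0, 0.0]]
"offset": [[0.0, -0.65, 0.0], [0.0, -0.22, 0.0], [0.0, -0.21, 0.0], [0.0, -0.22, 0.0], [0.0, 0.0, 0.0]] "delta_rot": [[0.0, 0.0, 0.0], [0.0, 0.0, 0.0], [0.0, 0.0, 0.0], [0.0, 0.0, 0.0], [0.0, 0.0, 0.0]]
```

View pics/look6.png

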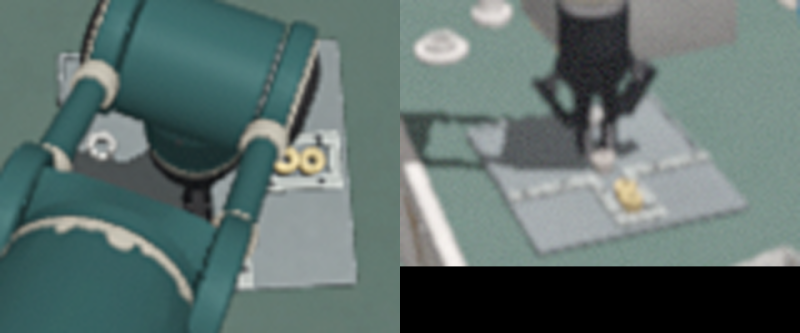

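Look 6: the steel bush sits in the notch before the gate (side about (601,158)), with both brass bushes in the slot. Pushing it in.

Request:
carry_out(
  offset=[
    [-0.03, -0.34, 0],
    [-0.03, -0.34, 0],
    [0, -0.65, 0],
    [0, -0.65, 0],
    [0, -0.65, 0],
  ],
  delta_rot=[
    [0, 0, 0],
    [0, 0, 0],
    [0, 0, 0],
    [0, 0, 0],
    [0, 0, 0],
  ],
)

```text
time: 13.2
tool_pos: [0.5405, -0.1971, 0.017]
tcp_rot: [-0.039, 1.57, 0.039]
wrist_force: [0.4, 0.1, -0.6]
width: 0.164
```

Request:
carry_out(
  offset=[
    [0, -0.65, 0],
    [0, -0.3, 0],
    [0, -0.25, 0],
    [0, -0.2, 0],
    [0, 0, 0],
  ],
  delta_rot=[
    [0, 0, 0],
    [0, 0, 0],
    [0, 0, 0],
    [0, 0, 0],
    [0, 0, 0],
  ],
)

```text
time: 13.62
tool_pos: [0.5412, -0.2108, 0.017]
tcp_rot: [-0.038, 1.57, 0.038]
wrist_force: [0.0, -0.1, 0.2]
width: 0.164
```

```bash
python3 plan.py "3 0 17 0 2"
```

```text
t 13.62 board [ 0.9 -0.4] z 17.0 heading 0.1 F [ 0.  -0.1  0.2] width 0.164
1 rows
"offset": [[0.0, -0.21, 0.04], [0.0, 0.0, 0.0], [0.0, 0.0, 0.0], [0.0, 0.0, 0.0], [0.0, 0.0, 0.0]] "delta_rot": [[0.1, 0.0, 0.0], [0.0, 0.0, 0.0], [0.0, 0.0, 0.0], [0.0, 0.0, 0.0], [0.0, 0.0, 0.0]]
```

Request:
carry_out(
  offset=[
    [0, -0.1, 0.02],
    [0, -0.1, 0],
    [0, 0, 0],
    [0, 0.8, 0],
    [0, 0.4, 0],
  ],
  delta_rot=[
    [0, 0, 0],
    [0, 0, 0],
    [0, 0, 0],
    [0, 0, 0],
    [0, 0, 0],
  ],
)

```text
time: 14.03
tool_pos: [0.5408, -0.1996, 0.0169]
tcp_rot: [-0.038, 1.571, 0.039]
wrist_force: [0.4, -0.2, 0.1]
width: 0.167
```

Request:
carry_out(
  offset=[
    [-2, 0.2, 0],
    [-2.5, 0.2, 0],
    [-3, 0.5, 0],
    [-3, 1, -1],
    [-2, 3, -2],
  ],
  delta_rot=[
    [0, 0, 0],
    [0, 0, 0],
    [0, 0, 0],
    [0, 0, 0],
    [0, 0, 0],
  ],
)

```text
time: 14.45
tool_pos: [0.512, -0.1549, 0.1458]
tcp_rot: [-0.04, 1.564, 0.035]
wrist_force: [1.7, 0.8, 1.1]
width: 0.163
```

Request:
carry_out(
  offset=[
    [0, 4, -1],
    [0, 4, -1],
    [0, 4, -1],
    [0, 4, -1],
    [0, 4, 0],
  ],
  delta_rot=[
    [0, 0, 0],
    [0, 0, 0],
    [0, 0, 0],
    [0, 0, 0],
    [0, 0, 0],
  ],
)

```text
time: 14.87
tool_pos: [0.4561, 0.0467, 0.1418]
tcp_rot: [-0.038, 1.571, 0.038]
wrist_force: [0.9, 0.6, -0.5]
width: 0.166
```

Request:
carry_out(
  offset=[
    [0, 4, 0],
    [0, 2, 0],
    [0, 0, 0],
    [0, 0, 0],
    [0, 0, 0],
  ],
  delta_rot=[
    [0, 0, 0],
    [0, 0, 0],
    [0, 0, 0],
    [0, 0, 0],
    [0, 0, 0],
  ],
)

```text
time: 15.28
tool_pos: [0.4556, 0.1047, 0.1419]
tcp_rot: [-0.04, 1.571, 0.039]
wrist_force: [-0.3, -0.5, 0.7]
width: 0.163
```

```bash
python3 look.py 7
python3 - <<'E'
from plan import *
t=np.load("img7.npz")["t"]
B=np.array([[22.5,0],[44.5,0],[66.5,0]]); print("expected px",[proj("top",np.r_[b2w(b),16.5]/1000).round(1).tolist() for b in B])
H=cv2.cvtColor(t,cv2.COLOR_RGB2HSV); m=((H[...,1]>70)&(H[...,0]<35)&(H[...,0]>12)).astype(np.uint8); m[:,:268]=0; m[:,306:]=0;m[:170]=0;m[200:]=0
ys,xs=np.nonzero(m); b=w2b(onplane("top",np.c_[xs,ys],.0165)*1000); print("brass pair: mean",b.mean(0).round(1),"x range",b[:,0].min().round(1),b[:,0].max().round(1))
g=cv2.cvtColor(t,cv2.COLOR_RGB2GRAY); print(g[176:192,270:285])
E
```

```text
t 15.28 board [-318.2  -71.1] z 141.9 heading 0.2 F [-0.3 -0.5  0.7] width 0.163
tip px top [[148.7 210.3]] side [[214.7 127.3]]
expected px [[[278.9, 183.2]], [[286.4, 182.8]], [[294.0, 182.4]]]
brass pair: mean [55.3 -1.1] x range 34.1 75.6
[[188 201 202 173 175 178 178 183 185 157 120 153 193 191 190]
 [191 202 194 184 185 186 186 186 177 133  92 140 187 188 188]
 [193 205 194 184 186 186 187 187 184 173 170 188 196 196 198]
 [158 177 163 148 143 136 132 137 145 150 149 152 152 158 172]
 [142 150 144 138 135 133 147 177 191 190 181 162 137 150 184]
 [147 147 147 147 147 158 188 208 208 199 205 196 168 172 202]
 [148 147 148 148 141 158 201 188 150 139 175 205 193 197 208]
 [149 148 149 149 139 158 205 182 120  76 138 196 198 205 221]
 [149 149 148 139 107 149 205 197 148 109 165 205 192 186 222]
 [149 147 148 132  83 119 185 209 200 193 203 202 156 132 187]
 [148 147 147 144 115  82 130 181 204 201 188 155  98  79 114]
 [148 146 146 148 132  84  86 117 144 145 140 140 135 120  81]
 [147 149 157 158 162 168 156 149 165 185 176 178 192 189 174]
 [167 187 204 190 182 187 184 181 186 190 165 143 176 194 190]
 [187 197 211 201 186 186 187 187 188 181 143 105 150 191 191]
 [199 199 216 209 187 187 189 194 201 198 180 163 191 205 194]]
```

View pics/look7.png

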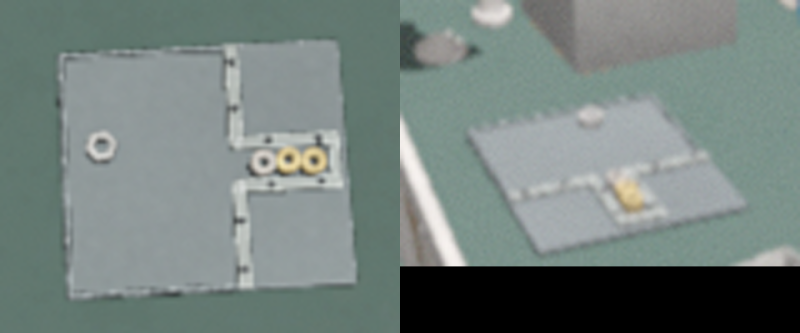

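Look 7: all three bushes stand in single file in the slot, steel at (263,161) and brass at (288,160) and (314,160). The nut is unmoved at (101,146), and the arm is clear of everything. Handing in.

```bash
python3 -c "
from workcell import *
print(finish_job())"
```

```text
the job is handed in; nothing more can be done
None
```

All three bushes are in the slot in single file, and I handed the job in at about 15.4 s of the 58 s allowed. I pushed them one at a time with the partly closed fingertips as a V-notch, curving each run into the gate: brass, brass, then steel. No verdict is reported, so the checks below are my own.

**Last checks (final top view and state):**
- **Steel bush:** it is at about x 22.5 mm, y 0 mm in the gate frame, judged by eye against the expected pixel.
- **Brass bushes:** their measured mean is x 55.3 mm, y −1.1 mm, which puts them at about 44.5 and 66.5 mm. They look upright in both views.
- **Nut:** it looked unmoved in the pictures; I did not re-measure its position.
- **Flanged ring and spigot:** they appear in place in the last side view, though the arm's shadow covers the ring there. I did not measure either one.
- **Pliers:** they were outside the cropped views, so I did not re-check them. The arm never went near them.
- **Forces:** wrist force read under about 2 N after every move. At hand-in the gripper was clear of everything.

**Readings that disagreed:**
- **Slot centre line:** my first rough colour mask put it about 3 mm off the board-outline fit. A finer measurement of rails and fence agreed with that fit to within 1 mm, so I used it.
- **Grey parts from the side camera:** the steel bush and nut gave implausible heights because the mask was bad. I used their top-view positions instead, and the two brass bushes triangulated correctly (about 17 mm).
- **Tool position:** readings taken just after a descent were 2–3 mm off until the arm settled.

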